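Hang the dip basket in the notch of the wash tank's rail

TASK

Pick up the small steel dip basket with the bolt in it and hang it inside the wash tank: bent lip over the rail on the tank's robot-side wall, basket inside. The hook must sit fully home in the rail's notch; if you cannot tell where the notch is, slide the hook lightly along the rail until it drops in, then let go. Keep the bolt in the basket, never force the basket against the tank or rail, and leave the things round about alone.

Things in the scene. Friction and masses are not known exactly. Their poses are not given: they have to be found in the camera images.
- tank: Open steel wash tank fixed to the bench, 180 (x) x 280 (y) x 100 mm high, wall and floor 3 mm. Origin: centre of its underside; z up. Its -x wall (inner face x = -87 mm) faces the robot and carries the hanger rail outside. Thumb screws stick out 10 mm in front of the rail at tank y = -75 and +75 mm, 80 mm up.
- rail_line (a point): Point of the tank at (-92, 0, 130) mm, on the line of the rail's top edge (along tank y). The rail is a 220 mm long, 4 mm thick plate. In its middle is one square notch, 34 mm wide, 12 mm deep. The rail is clamped anywhere along the wall, so the notch's middle is up to 30 mm either side of this point: not measured, to be felt or seen. The rail is stiff and stays put when pushed.
- basket: Loose perforated steel dip basket, about 0.3 kg (varies), open box 70 (x) x 80 (y) x 60 mm high. Origin: centre of its underside; z up. The hook is on its -x side. Hung right, basket x points like tank x.
- basket_bar (a point): Middle of the basket's black carrying bar, at (-15, 0, 146) mm in the basket's frame: lies along basket y, 10 mm thick in x, 18 mm high, 80 mm free length between two side straps. Grip it across its thickness.
- basket_hook (a point): Middle of the underside of the hook's bend, at (-43.5, 0, 95) mm in the basket's frame: 130 mm up on the rail, 118 mm home in the notch. Hook 30 mm wide (y); slot 11 mm wide (x -49 to -38 mm), to straddle rail and tank wall (7 mm together); hook's top at 99 mm; lip 3 mm thick, its edge flared outwards to x = -55 mm at 70 mm height.
- hex_bolt: Loose short hex bolt, 47 (its x) x 18 x 16 mm, 60 g, lying in the basket; origin: centre of its underside.
- pliers_yellow: Bystander: pliers with yellow grips, 193 mm, lying on the bench; leave alone.
- sealant_bottle: Bystander: red bottle with white nozzle, 46 mm across, 120 mm high, standing; leave alone.
- tape_measure: Bystander: tape measure, 32 x 84 x 65 mm, standing on the bench; leave alone.
Mind the look-alikes: they are no part of the job. Leave any blue look-alike of the basket alone.

How it is judged (in metres and radians):
On the way, in this order (a step that is already met when the one before it is completed fails the run):
1. the basket is lifted (height (world z) of basket above 0.06 m), for 0.1 s.
2. the hook is over the rail: lip outside, basket inside the tank (x of basket_hook in the frame of tank between -0.098 and -0.083 m and z of basket_hook in the frame of tank below 0.136 m and y of basket_hook in the frame of tank between -0.1 and 0.1 m), for 0.1 s.
At the end, for the whole second after the job is handed in: The basket hangs at rest in the tank, carried by it, hook home in the notch: hook point 113 to 121.5 mm above the tank's underside, at tank x -98 to -83 mm, tank y -36 to 36 mm; upright within 0.12 rad, square within 0.2 rad; the bolt is in the basket (x of basket_hook in the frame of tank between -0.098 and -0.083 m and y of basket_hook in the frame of tank between -0.036 and 0.036 m and z of basket_hook in the frame of tank between 0.113 and 0.1215 m and angle between basket's own z axis and vertical below 0.12 rad and angle between the x axis of basket and the x axis of tank, either way round below 0.2 rad and contact force between basket and tank above 1 N and linear speed of basket below 0.02 m/s and distance between hex_bolt and basket below 0.045 m and linear speed of hex_bolt below 0.03 m/s); the robot touches nothing.
It fails at once if the basket is pressed against the tank or its rail with more than 20 N (contact force between basket and tank above 20 N).
It fails at once if the gripper or arm pushes the tank or its rail with more than 10 N (contact force between any of the arm, the fingers and tank above 10 N).
It fails at once if a bystander (pliers, bottle, tape measure) is moved by more than 30 mm (distance of any of pliers_yellow, sealant_bottle, tape_measure from where it was at the start of the episode above 0.03 m).
It also fails if it takes over 67 s, if anything falls off the work surface, if the arm or the gripper's body presses on something with over 40 N, if the wrist force passes 120 N, or if a joint passes its speed limit or range.

ROBOT

A 7-joint arm with a two-finger parallel gripper is mounted at the origin on a cart in front of the work surface, level with it; the furniture and walls round the work are solid. World frame = base frame: x ahead of the robot, y to its left, z up, the work surface at z = 0. Lengths are in m, angles in degrees, forces in N, time in s.
With the tool pointing down it reaches from about 0.425 to 0.875 m from the base axis. Payload 4.7 kg.
Tool frame: the origin (TCP) lies between the finger pads; the fingertips stand 8 mm ahead of it and the grasp point (between the pads) lies 11 mm behind it (env.tip_extent is the distance from the TCP to the fingertips, in m); z points along the fingers, y is the line along which they close (so a half turn about z gives the same grasp; the last joint's range is limited). The gripper opens to 87 mm and grips with 3 to 60 N. Pads are 19 mm wide; open, the fingers measure 117 mm over their backs; the gripper's body (75 mm by 190 mm) begins 51 mm behind the grasp point.
Start: joints at [77.183, 18.392, -4.016, 83.108, 1.295, 78.541, -3.26], TCP at [0.153, -0.632, 0.231] pointing down, gripper open.
Joint ranges: [-163.93, 163.93], [-17.29, 119.83], [-79.2, 71.16], [3.27, 140.29], [-89.18, 269.18], [5.43, 117.66], [-154.24, 154.24]. Speed limits (degrees/s): [147.25, 147.25, 180, 180, 180, 180, 180].

INTERFACE

Orientations are given as [roll, pitch, yaw] about the fixed x, y, z axes, in that order (R = Rz(yaw) Ry(pitch) Rx(roll)).
In Python, from cell import sensors, vision, workorder, env gives the robot as it stands.
- The arm moves only by the tool drive_tool, never from a script. Its argument "moves" is a list of rows, each an object of numbers: "x", "y", "z": the shift along the tool's x, y, z in mm; "rx", "ry", "rz": the turn, a rotation vector about the tool's x, y, z in rad; "fingers": the closure, from -1 (fully open) to 1 (shut). In form: [{"x": .., "y": .., "z": .., "rx": .., "ry": .., "rz": .., "fingers": ..}, ...]. A call has 1 to 20 rows; each row is the pose to reach, as a shift and turn from the pose commanded when the call began, along the tool's axes at that moment; what a row does not reach only later rows make up. A row lasts 1/8 s, in which the tool goes at most 62.5 mm and 10.7 degrees, less where a joint would pass 70% of its speed; a pose out of reach is approached as far as the arm can. A call with a gripper value outside its range is refused whole. The fingers move at their own pace and stop on an object; "force" is the grip in N (left out, the last holds). Time passes only in rows, so rows that repeat a pose let the fingers close. It gives the time, the measured TCP pose, the force, the opening and the grip force at its end, in the units of the state.
- sensors.get_obs(): the state, without advancing time (a new reading comes with each control period).
- vision.read_camera(name): name is "scene" or "top" or "wrist"; returns a dict with "image" (420x560x3 uint8, red, green, blue), "fx", "fy", "cx", "cy" (pixels), "R" (3x3) and "t" (3): a world point X has camera coordinates R X + t. Camera axes: x right, y down, z forward; pixel columns grow to the right and rows downward; lengths in m; the calibration is good to about 2 mm. A picture is of the moment at which its call begins. There is no depth.
- workorder.sign_off(): hands the job in; it is judged then, once.
The state is a dict: "time_s": time; "qpos": joint angles; "joint_velocities": joint speeds; "effort": joint torques, N m; "tool_pos": TCP position; "tool_rot": TCP orientation; "force": force on the tool from outside, world axes, zero at the start; "wrist_torque": the same for the moment, N m; "grip_width": finger opening in m; "grasp_force": force on a finger pad.
Only numpy, scipy, OpenCV 4.12 (cv2) and the standard library are available. Lean on these libraries where they do the work, as an engineer would, in place of code of your own. Each camera call takes 0.05 s, during which the arm holds its last target. There are 200 camera calls.

## Working session

There is one attempt and no reset: what is moved stays moved. The work goes in short steps, Python scripts to look and compute and a tool call to move; the robot and the scene stay as the last step left them, time stands still between calls to the robot, and variables do not carry over. Pictures are saved under pics/ and viewed, at most 10 in all, crops included, and the job is handed in when it is done.

Besides the shell and the picture viewer there is one more tool, called after "Emit:" as name(argument=value, ...), one argument or row to a line, values as JSON. drive_tool: Moves the arm, as the interface text tells. Its arguments: {"type":"object","properties":{"moves":{"type":"array"},"force":{"type":"number"}},"required":["moves"]}

```bash
mkdir -p pics
python3 - <<'E'
from cell import sensors, vision
import cv2,numpy as np
o=sensors.get_obs();print(o)
ims=[]
for n in("scene","top"):
    c=vision.read_camera(n);cv2.imwrite(f"pics/{n}0.png",c["image"][:,:,::-1]);np.savez(f"{n}0.npz",**c)
    print(n,c["fx"],c["cx"],c["cy"],np.round(c["R"],3).tolist(),c["t"],-np.array(c["R"]).T@c["t"])
E
```

```text
{'time_s': 0.0, 'qpos': array([77.18369537, 18.4386457 , -4.01331792, 83.17529604,  1.29653447,
       78.54040728, -3.26046083]), 'joint_velocities': array([-0.05961762, -0.03545111, -0.0211881 , -0.12839697, -0.02087506,
       -0.00289127,  0.01797873]), 'effort': array([-4.02518690e-04, -4.91289425e+01, -4.03987085e-01, -3.12529314e+01,
       -6.37701340e-02,  4.37008368e-02,  1.78666255e-04]), 'tool_pos': array([ 0.15290054, -0.63120615,  0.22946244]), 'tool_rot': array([-1.79890970e+02,  7.96995756e-03,  1.36238154e+01]), 'force': array([ 0.59994175, -0.33362168,  0.25872175]), 'wrist_torque': array([ 0.00609109,  0.02875436, -0.0203718 ]), 'grasp_force': 0.0, 'grip_width': 0.08721592856615093}
scene 501.1601443991496 273.59238746184076 215.99534317244272 [[-0.637, -0.771, 0.004], [-0.37, 0.301, -0.879], [0.676, -0.561, -0.477]] [0.2928708  0.31864054 1.16716508] [-0.48486779  0.78488891  0.83572247]
top 447.9825830247832 276.3139090228295 213.70045673758324 [[-0.003, -1.0, -0.01], [-0.988, 0.004, -0.154], [0.154, 0.009, -0.988]] [-0.05901369  0.55944866  1.56120774] [ 0.31185229 -0.0758222   1.62813825]
```

View pics/scene0.png

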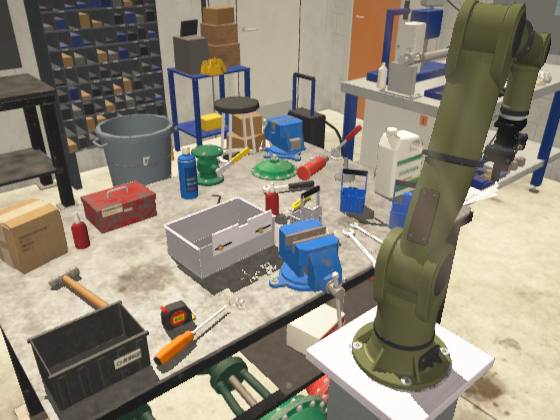

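View pics/top0.png

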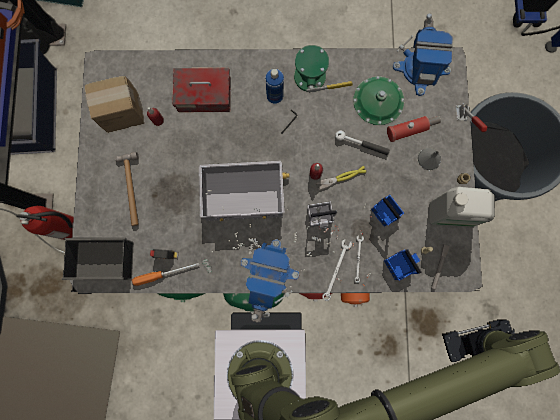

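Tank: top (242,190), scene (220,237). Basket candidates: grey one at top (320,213)/scene (303,205); blue ones at top (387,210) and (402,265). The grey one fits "steel, black bar". I'll confirm this in an enlarged crop.

Run:
```python
import cv2,numpy as np
a=cv2.imread("pics/top0.png")[150:240,190:350];b=cv2.imread("pics/scene0.png")[175:280,160:335]
a=cv2.resize(a,(800,450)[:2],interpolation=cv2.INTER_CUBIC)[:, :]
a=cv2.resize(cv2.imread("pics/top0.png")[155:235,195:345],None,fx=5.3,fy=5.3,interpolation=cv2.INTER_CUBIC)[:, :795]
cv2.imwrite("pics/c_top.png",a)
cv2.imwrite("pics/c_sc.png",cv2.resize(b,None,fx=4.5,fy=4.5,interpolation=cv2.INTER_CUBIC))
```

```text
(no output)
```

View pics/c_top.png

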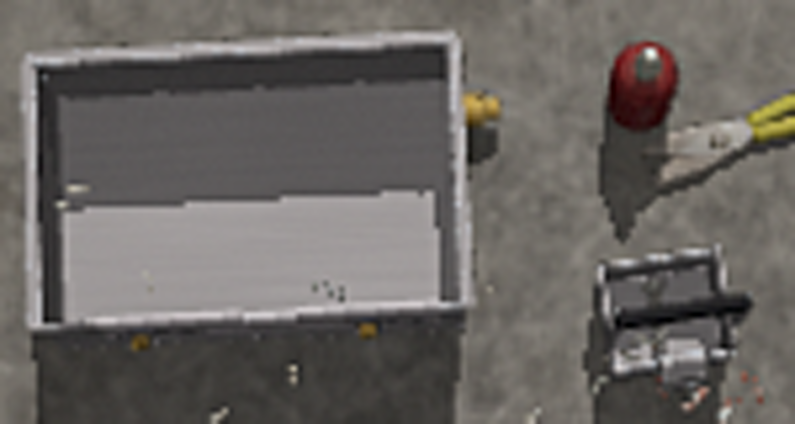

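View pics/c_sc.png

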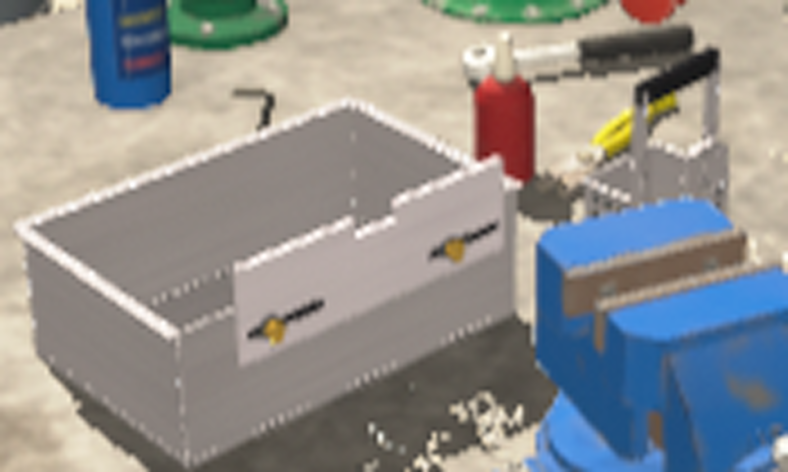

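The crops show the grey basket with its black bar (top crop bar (615,315)–(748,300)), open side and hook towards the robot (hook (685,365)). The rail's top edge runs in the scene crop from (237,268) to (500,160), with the notch at (352–397, ~212). Next I cast rays.

```bash
cat > h.py <<'E'
import numpy as np
def ray(c,u,v,z):
    d=c["R"].T@np.array([(u-c["cx"])/c["fx"],(v-c["cy"])/c["fy"],1]);o=-c["R"].T@c["t"]
    return o+d*(z-o[2])/d[2]
def load(n): return dict(np.load(n))
E
python3 - <<'E'
from h import *
import cv2
T=load("top0.npz");S=load("scene0.npz")
t=lambda x,y,z:np.round(ray(T,195+x/5.3,155+y/5.3,z)*1000,1)
s=lambda x,y,z:np.round(ray(S,160+x/4.5,175+y/4.5,z)*1000,1)
print("tank top corners (z100)",[t(*p,.1) for p in((30,328),(470,303),(457,36),(25,58))])
print("rail ends",s(237,268,.13),s(500,160,.13),"notch",s(352,219,.13),s(395,202,.13), "notch bottom",s(358,237,.118),s(397,220,.118))
print("tank top corners scene",s(178,335,.1),s(18,228,.1),s(350,102,.1))
print("bar",t(615,315,.15),t(748,300,.15),"hook",t(685,365,.097),"basket rim",[t(*p,.06) for p in((600,268),(718,250),(612,372),(735,352))])
im=S["image"].astype(int)
print("bar scene",s(640,90,.15),s(717,55,.15))
E
```

```text
tank top corners (z100) [array([540.4, 199.8, 100. ]), array([555.6, -87.1, 100. ]), array([735. , -79.5, 100. ]), array([721.6, 207.3, 100. ])]
rail ends [538.6 153.8 130. ] [546.5 -61.1 130. ] notch [543.8  63.1 130. ] [544.4  28.3 130. ] notch bottom [539.9  61.6 118. ] [541.8  29.  118. ]
tank top corners scene [537.7 199.1 100. ] [716.5 210.1 100. ] [730.  -69.3 100. ]
bar [ 539.5 -177.9  150. ] [ 548.7 -261.8  150. ] hook [ 514.6 -226.6   97. ] basket rim [array([ 585.3, -174.6,   60. ]), array([ 597.2, -253.8,   60. ]), array([ 515. , -181.6,   60. ]), array([ 528.1, -263.6,   60. ])]
bar scene [ 536.3 -177.7  150. ] [ 543.6 -258.7  150. ]
```

Emit:
drive_tool(
  moves=[
    {"z": -60},
    {"z": -100},
    {"x": 60, "y": -39, "z": -100, "rz": -0.18},
    {"x": 120, "y": -77, "z": -100, "rz": -0.36},
    {"x": 180, "y": -116, "z": -100, "rz": -0.54},
    {"x": 240, "y": -155, "z": -100, "rz": -0.72},
    {"x": 300, "y": -193, "z": -100, "rz": -0.9},
    {"x": 360, "y": -232, "z": -100, "rz": -1.08},
    {"x": 420, "y": -271, "z": -100, "rz": -1.26},
    {"x": 477, "y": -307, "z": -100, "rz": -1.44},
    {"x": 477, "y": -307, "z": -100, "rz": -1.456},
    {"x": 477, "y": -307, "z": -100, "rz": -1.456},
    {"x": 477, "y": -307, "z": -100, "rz": -1.456},
    {"x": 477, "y": -307, "z": -100, "rz": -1.456},
  ],
)

```text
invalid input at $.moves[0]: expected keys x, y, z, rx, ry, rz, fingers
```

Run:
```python
from cell import sensors, vision
import cv2,numpy as np
from h import *
o=sensors.get_obs();print(o["time_s"],o["tool_pos"],o["tool_rot"],o["force"],o["qpos"])
c=vision.read_camera("wrist");cv2.imwrite("pics/w1.png",c["image"][:,:,::-1]);np.savez("w1.npz",**c)
print(-c["R"].T@c["t"])
for p in((.544,-.22,.155),(.5395,-.178,.155),(.5487,-.262,.155)):
    q=c["R"]@p+c["t"];print(q[:2]/q[2]*c["fx"]+[c["cx"],c["cy"]])
```

```text
0.1 [ 0.15297417 -0.63125592  0.22956507] [-1.79901426e+02  4.21099178e-03  1.36248402e+01] [ 0.0394118   0.07498889 -0.06935198] [77.18242994 18.43617651 -4.01584547 83.16681387  1.29390331 78.5407538
 -3.26238295]
[ 0.22670492 -0.61278079  0.38379223]
[ -745.83451789 -1288.0825042 ]
[ -901.8995124  -1326.78430809]
[ -594.2525991  -1251.76902132]
```

View pics/w1.png

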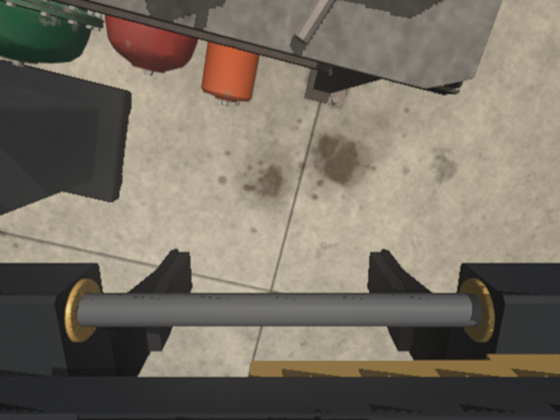

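The move was refused because it needs every key, so this picture is still the start pose: floor, with fingers at (170,300) and (390,300). I'll resend it complete.

Emit:
drive_tool(
  moves=[
    {"x": 0, "y": 0, "z": -60, "rx": 0, "ry": 0, "rz": 0, "fingers": -1},
    {"x": 0, "y": 0, "z": -100, "rx": 0, "ry": 0, "rz": 0, "fingers": -1},
    {"x": 60, "y": -39, "z": -100, "rx": 0, "ry": 0, "rz": -0.18, "fingers": -1},
    {"x": 120, "y": -77, "z": -100, "rx": 0, "ry": 0, "rz": -0.36, "fingers": -1},
    {"x": 180, "y": -116, "z": -100, "rx": 0, "ry": 0, "rz": -0.54, "fingers": -1},
    {"x": 240, "y": -155, "z": -100, "rx": 0, "ry": 0, "rz": -0.72, "fingers": -1},
    {"x": 300, "y": -193, "z": -100, "rx": 0, "ry": 0, "rz": -0.9, "fingers": -1},
    {"x": 360, "y": -232, "z": -100, "rx": 0, "ry": 0, "rz": -1.08, "fingers": -1},
    {"x": 420, "y": -271, "z": -100, "rx": 0, "ry": 0, "rz": -1.26, "fingers": -1},
    {"x": 477, "y": -307, "z": -100, "rx": 0, "ry": 0, "rz": -1.44, "fingers": -1},
    {"x": 477, "y": -307, "z": -100, "rx": 0, "ry": 0, "rz": -1.456, "fingers": -1},
    {"x": 477, "y": -307, "z": -100, "rx": 0, "ry": 0, "rz": -1.456, "fingers": -1},
    {"x": 477, "y": -307, "z": -100, "rx": 0, "ry": 0, "rz": -1.456, "fingers": -1},
    {"x": 477, "y": -307, "z": -100, "rx": 0, "ry": 0, "rz": -1.456, "fingers": -1},
  ],
)

```text
time_s: 1.9
tool_pos: [0.5432, -0.2231, 0.3303]
tool_rot: [-179.9, 0.0, 96.9]
force: [-0.3, -1.1, 0.1]
grip_width: 0.087
grasp_force: 0.0
```

Run:
```python
from cell import sensors, vision
import cv2,numpy as np
from h import *
o=sensors.get_obs();print(o["time_s"],o["tool_pos"],o["tool_rot"],o["force"],o["qpos"])
c=vision.read_camera("wrist");cv2.imwrite("pics/w2.png",c["image"][:,:,::-1]);np.savez("w2.npz",**c)
print(-c["R"].T@c["t"])
for p in((.544,-.22,.155),(.5395,-.178,.155),(.5487,-.262,.155)):
    q=c["R"]@p+c["t"];print(q[:2]/q[2]*c["fx"]+[c["cx"],c["cy"]])
```

```text
1.9 [ 0.54323792 -0.22309175  0.33029655] [-1.79940027e+02  4.32676540e-02  9.68577061e+01] [-0.27943481 -1.07678552  0.10915087] [ 47.20739878  11.40192705 -32.40678919  82.12978803   6.14731697
  88.2570245   21.98092742]
[ 0.53324923 -0.1460613   0.48449587]
[281.859741   189.92748248]
[282.53096711 144.24238411]
[281.43895983 232.53319311]
```

View pics/w2.png

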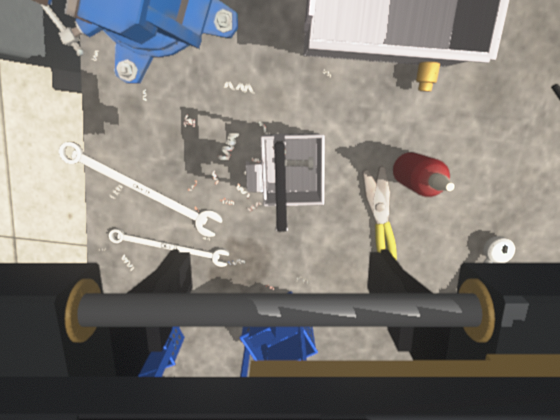

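The wrist view shows the basket with its black bar (281,140)–(282,230), the hook at (253,178) and the bolt inside at (295,162). My predicted bar pixels fit. I'll refine with a mask, and also measure the tank corner near (310,48)–(497,60).

Run:
```python
from h import *
import cv2
W=load("w2.npz");g=W["image"].max(2)
m=np.zeros_like(g);m[130:240,268:292]=(g[130:240,268:292]<45)
n,l,st,ce=cv2.connectedComponentsWithStats(m);k=1+st[1:,4].argmax();print(st[k],ce[k])
ys,xs=np.nonzero(l==k)
for lo,hi in((145,180),(190,225)):
    s=(ys>=lo)&(ys<hi);print(ray(W,xs[s].mean()+0,ys[s].mean(),.155)*1e3, np.ptp(xs[s]))
print("ends",ray(W,281,ys.min(),.155),ray(W,281,ys.max(),.155))
print("tank",ray(W,310,48,.1),ray(W,497,60,.1))
for r in (150,165,180,195,215): print(r,g[r,262:300])
```

```text
Traceback (most recent call last):
ValueError: attempt to get argmax of an empty sequence
```

Run:
```python
from h import *
import cv2
W=load("w2.npz");g=W["image"].max(2)
for r in (150,180,205,222): print(r,g[r,268:294].tolist())
m=np.zeros_like(g);m[130:240,272:292]=(g[130:240,272:292]<70)
n,l,st,ce=cv2.connectedComponentsWithStats(m)
if n>1:
    k=1+st[1:,4].argmax();print(st[k],ce[k]);ys,xs=np.nonzero(l==k)
    for lo,hi in((145,180),(190,225)):
        s=(ys>=lo)&(ys<hi);print(ray(W,xs[s].mean(),ys[s].mean(),.155)*1e3,np.ptp(xs[s]))
    print("ends",ray(W,281,ys.min(),.155),ray(W,281,ys.max(),.155))
print("tank",ray(W,310,48,.1),ray(W,497,60,.1))
```

```text
150 [230, 228, 230, 233, 235, 218, 125, 59, 61, 63, 66, 66, 68, 69, 67, 71, 112, 160, 153, 143, 144, 145, 145, 143, 143, 145]
180 [229, 231, 228, 229, 233, 236, 224, 129, 60, 61, 63, 66, 67, 66, 68, 65, 66, 94, 134, 139, 140, 142, 143, 140, 139, 142]
205 [175, 158, 158, 156, 156, 157, 172, 180, 105, 56, 60, 65, 66, 67, 65, 66, 66, 89, 149, 200, 209, 212, 215, 215, 214, 214]
222 [164, 166, 167, 167, 167, 164, 165, 150, 93, 56, 60, 64, 65, 66, 66, 67, 65, 67, 98, 142, 152, 152, 151, 149, 147, 146]
[275 142  11  89 752] [279.90691489 186.36835106]
[ 538.38825805 -194.08285489  155.        ] 9
[ 544.72575033 -236.5327628   155.        ] 9
ends [ 0.53788694 -0.17618218  0.155     ] [ 0.54796579 -0.25947394  0.155     ]
tank [ 0.55599451 -0.08754689  0.1       ] [ 0.74120299 -0.0764091   0.1       ]
```

Emit:
drive_tool(
  moves=[
    {"x": 5, "y": -1, "z": 50, "rx": 0, "ry": 0, "rz": -0.028, "fingers": -1},
    {"x": 5, "y": -1, "z": 100, "rx": 0, "ry": 0, "rz": -0.028, "fingers": -1},
    {"x": 5, "y": -1, "z": 140, "rx": 0, "ry": 0, "rz": -0.028, "fingers": -1},
    {"x": 5, "y": -1, "z": 150, "rx": 0, "ry": 0, "rz": -0.028, "fingers": -1},
    {"x": 5, "y": -1, "z": 150, "rx": 0, "ry": 0, "rz": -0.028, "fingers": -1},
    {"x": 5, "y": -1, "z": 150, "rx": 0, "ry": 0, "rz": -0.028, "fingers": -1},
    {"x": 5, "y": -1, "z": 150, "rx": 0, "ry": 0, "rz": -0.028, "fingers": -1},
  ],
)

```text
time_s: 2.82
tool_pos: [0.5437, -0.2165, 0.1823]
tool_rot: [179.9, 0.1, 98.6]
force: [0.1, -1.0, -0.0]
grip_width: 0.0871
grasp_force: 0.0
```

Emit:
drive_tool(
  moves=[
    {"x": 0, "y": -2, "z": 30, "rx": 0, "ry": 0, "rz": 0, "fingers": -1},
    {"x": 0, "y": -2, "z": 47, "rx": 0, "ry": 0, "rz": 0, "fingers": -1},
    {"x": 0, "y": -2, "z": 47, "rx": 0, "ry": 0, "rz": 0, "fingers": -1},
    {"x": 0, "y": -2, "z": 47, "rx": 0, "ry": 0, "rz": 0, "fingers": -0.5},
    {"x": 0, "y": -2, "z": 47, "rx": 0, "ry": 0, "rz": 0, "fingers": 0},
    {"x": 0, "y": -2, "z": 47, "rx": 0, "ry": 0, "rz": 0, "fingers": 0.4},
    {"x": 0, "y": -2, "z": 47, "rx": 0, "ry": 0, "rz": 0, "fingers": 0.6},
    {"x": 0, "y": -2, "z": 47, "rx": 0, "ry": 0, "rz": 0, "fingers": 0.8},
    {"x": 0, "y": -2, "z": 47, "rx": 0, "ry": 0, "rz": 0, "fingers": 1},
    {"x": 0, "y": -2, "z": 47, "rx": 0, "ry": 0, "rz": 0, "fingers": 1},
    {"x": 0, "y": -2, "z": 47, "rx": 0, "ry": 0, "rz": 0, "fingers": 1},
    {"x": 0, "y": -2, "z": 47, "rx": 0, "ry": 0, "rz": 0, "fingers": 1},
  ],
  force=40,
)

```text
time_s: 4.32
tool_pos: [0.5411, -0.2163, 0.1336]
tool_rot: [180.0, 0.0, 98.7]
force: [1.3, -0.8, 0.0]
grip_width: 0.0093
grasp_force: 40.0
```

Emit:
drive_tool(
  moves=[
    {"x": 0, "y": 0, "z": -8, "rx": 0, "ry": 0, "rz": 0, "fingers": 1},
    {"x": 0, "y": 0, "z": -30, "rx": 0, "ry": 0, "rz": 0, "fingers": 1},
    {"x": 0, "y": 0, "z": -60, "rx": 0, "ry": 0, "rz": 0, "fingers": 1},
    {"x": 0, "y": 0, "z": -90, "rx": 0, "ry": 0, "rz": 0, "fingers": 1},
    {"x": 0, "y": 0, "z": -120, "rx": 0, "ry": 0, "rz": 0, "fingers": 1},
    {"x": 0, "y": 0, "z": -145, "rx": 0, "ry": 0, "rz": 0, "fingers": 1},
    {"x": 0, "y": 0, "z": -163, "rx": 0, "ry": 0, "rz": 0, "fingers": 1},
    {"x": 0, "y": 0, "z": -170, "rx": 0, "ry": 0, "rz": 0, "fingers": 1},
    {"x": 0, "y": 0, "z": -170, "rx": 0, "ry": 0, "rz": 0, "fingers": 1},
    {"x": 0, "y": 0, "z": -170, "rx": 0, "ry": 0, "rz": 0, "fingers": 1},
  ],
)

```text
time_s: 5.58
tool_pos: [0.5402, -0.2164, 0.3023]
tool_rot: [-179.9, -0.1, 98.7]
force: [0.3, 0.7, -4.7]
grip_width: 0.0097
grasp_force: 40.0
```

Emit:
drive_tool(
  moves=[
    {"x": 8, "y": 2, "z": 0, "rx": 0, "ry": 0, "rz": 0.003, "fingers": 1},
    {"x": 27, "y": 8, "z": 0, "rx": 0, "ry": 0, "rz": 0.01, "fingers": 1},
    {"x": 52, "y": 15, "z": 0, "rx": 0, "ry": 0, "rz": 0.02, "fingers": 1},
    {"x": 80, "y": 23, "z": 0, "rx": 0, "ry": 0, "rz": 0.03, "fingers": 1},
    {"x": 108, "y": 31, "z": 0, "rx": 0, "ry": 0, "rz": 0.04, "fingers": 1},
    {"x": 136, "y": 40, "z": 0, "rx": 0, "ry": 0, "rz": 0.052, "fingers": 1},
    {"x": 164, "y": 48, "z": 0, "rx": 0, "ry": 0, "rz": 0.063, "fingers": 1},
    {"x": 192, "y": 56, "z": 0, "rx": 0, "ry": 0, "rz": 0.073, "fingers": 1},
    {"x": 217, "y": 63, "z": 0, "rx": 0, "ry": 0, "rz": 0.083, "fingers": 1},
    {"x": 238, "y": 69, "z": 0, "rx": 0, "ry": 0, "rz": 0.091, "fingers": 1},
    {"x": 252, "y": 74, "z": 0, "rx": 0, "ry": 0, "rz": 0.096, "fingers": 1},
    {"x": 257, "y": 75, "z": 0, "rx": 0, "ry": 0, "rz": 0.098, "fingers": 1},
    {"x": 257, "y": 75, "z": 0, "rx": 0, "ry": 0, "rz": 0.098, "fingers": 1},
    {"x": 257, "y": 75, "z": 0, "rx": 0, "ry": 0, "rz": 0.098, "fingers": 1},
    {"x": 257, "y": 75, "z": 0, "rx": 0, "ry": 0, "rz": 0.098, "fingers": 1},
    {"x": 257, "y": 75, "z": 0, "rx": 0, "ry": 0, "rz": 0.098, "fingers": 1},
  ],
)

```text
time_s: 7.58
tool_pos: [0.5763, 0.0484, 0.3035]
tool_rot: [-180.0, 0.0, 93.0]
force: [-0.5, 0.8, -5.3]
grip_width: 0.0096
grasp_force: 40.0
```

Run:
```python
from cell import sensors, vision
import cv2,numpy as np
from h import *
o=sensors.get_obs();print(o["time_s"],o["tool_pos"],o["tool_rot"],o["force"],o["grip_width"])
a=[]
for n in("wrist","scene","top"):
    c=vision.read_camera(n);np.savez(n[0]+"3.npz",**c);a.append(c["image"][:,:,::-1])
s=cv2.resize(a[1][140:290,150:310],None,fx=2,fy=2,interpolation=cv2.INTER_CUBIC)
im=np.zeros((420,800,3),np.uint8);im[:,:480]=a[0][:,:480];im[:300,480:]=s;im[300:420,480:640]=a[2][140:260,180:340]
cv2.imwrite("pics/v3.png",im)
```

```text
7.575 [0.57627211 0.04835907 0.30349824] [-1.79996403e+02  1.11325446e-02  9.29890162e+01] [-0.50832663  0.76575319 -5.32327697] 0.009631744980700725
```

View pics/v3.png

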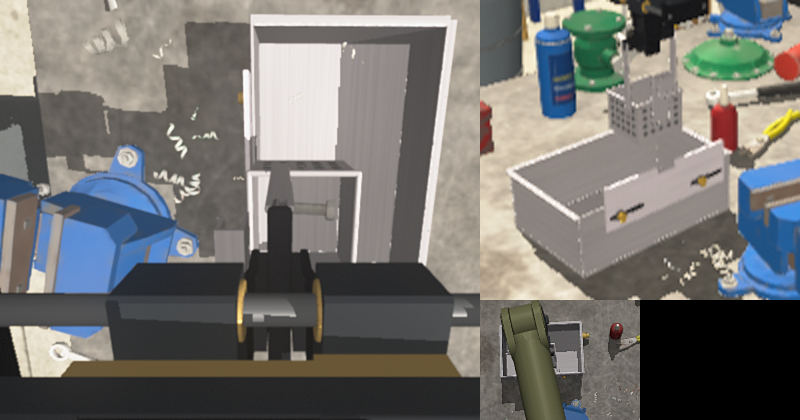

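The wrist view shows the bolt in the basket at (315,210), the hook plate at about (228,245), and the rail edge at col ~246, rows 70–165. In the scene inset the basket hangs above the tank with the notch free at about (690,163). Next I measure rail against hook in x.

Run:
```python
from h import *
W=load("w3.npz");g=W["image"].max(2)
for r in (80,120,155): print(r,238,g[r,238:264].tolist())
for r in (235,250): print(r,208,g[r,208:256].tolist())
print([ (r,int(g[r,228])) for r in range(222,264,3)])
for u,v,z in((244,80,.13),(249,80,.13),(243.5,155,.13),(249,155,.13)): print("rail",u,v,ray(W,u,v,z)*1e3)
for u,v in((250,20),(455,18)): print("corner",ray(W,u,v,.1)*1e3)
for p in((.548,.046,.118),(.546,.063,.13),(.546,.029,.13),(.543,.15,.13),(.548,.046,.269),(.5425,.046,.269),(.5425,.061,.269),(.5535,.046,.269)):
    q=W["R"]@p+W["t"];print(p,q[:2]/q[2]*W["fx"]+[W["cx"],W["cy"]])
```

```text
80 238 [114, 109, 107, 104, 133, 232, 253, 248, 247, 248, 244, 222, 202, 193, 236, 237, 188, 168, 171, 171, 179, 212, 234, 234, 234, 235]
120 238 [107, 107, 105, 104, 106, 149, 238, 252, 248, 248, 248, 238, 212, 186, 217, 240, 236, 192, 172, 174, 174, 188, 218, 231, 234, 235]
155 238 [109, 106, 105, 104, 105, 106, 118, 154, 182, 187, 182, 157, 118, 108, 123, 144, 135, 98, 121, 167, 175, 187, 218, 232, 232, 233]
235 208 [98, 96, 99, 100, 100, 114, 138, 142, 141, 140, 139, 139, 139, 141, 138, 139, 141, 143, 143, 144, 146, 143, 141, 139, 140, 139, 140, 141, 142, 142, 141, 142, 143, 145, 144, 130, 96, 84, 86, 84, 88, 150, 240, 252, 241, 196, 168, 167]
250 208 [101, 101, 102, 102, 99, 97, 108, 136, 144, 142, 140, 139, 139, 137, 138, 139, 140, 141, 142, 143, 146, 144, 142, 140, 140, 139, 138, 141, 142, 141, 140, 141, 140, 142, 144, 138, 112, 89, 83, 82, 90, 134, 185, 182, 124, 67, 45, 38]
[(222, 103), (225, 107), (228, 104), (231, 140), (234, 144), (237, 145), (240, 145), (243, 144), (246, 144), (249, 142), (252, 144), (255, 144), (258, 144), (261, 134)]
rail 244 80 [539.79095161 146.33760999 130.        ]
rail 249 80 [544.06690143 146.55836635 130.        ]
rail 243.5 155 [540.8821964  82.366467  130.       ]
rail 249 155 [545.8589116   82.62383871 130.        ]
corner [541.05144834 199.05624964 100.        ]
corner [724.01686623 210.10432745 100.        ]
(0.548, 0.046, 0.118) [251.16239536 191.53385259]
(0.546, 0.063, 0.13) [248.55617679 176.37348945]
(0.546, 0.029, 0.13) [247.56310995 211.76387824]
(0.543, 0.15, 0.13) [247.8632677  75.6523423]
(0.548, 0.046, 0.269) [230.9406984  251.83885446]
(0.5425, 0.046, 0.269) [221.18119812 251.36965622]
(0.5425, 0.061, 0.269) [221.35546612 226.1569805 ]
(0.5535, 0.046, 0.269) [240.69279245 252.30769663]
```

Emit:
drive_tool(
  moves=[
    {"x": 1, "y": 0.5, "z": 15, "rx": 0, "ry": 0, "rz": 0, "fingers": 1},
    {"x": 1, "y": 0.5, "z": 40, "rx": 0, "ry": 0, "rz": 0, "fingers": 1},
    {"x": 1, "y": 0.5, "z": 65, "rx": 0, "ry": 0, "rz": 0, "fingers": 1},
    {"x": 1, "y": 0.5, "z": 85, "rx": 0, "ry": 0, "rz": 0, "fingers": 1},
    {"x": 1, "y": 0.5, "z": 95, "rx": 0, "ry": 0, "rz": 0, "fingers": 1},
    {"x": 1, "y": 0.5, "z": 98, "rx": 0, "ry": 0, "rz": 0, "fingers": 1},
    {"x": 1, "y": 0.5, "z": 98, "rx": 0, "ry": 0, "rz": 0, "fingers": 1},
    {"x": 1, "y": 0.5, "z": 98, "rx": 0, "ry": 0, "rz": 0, "fingers": 1},
    {"x": 1, "y": 0.5, "z": 98, "rx": 0, "ry": 0, "rz": 0, "fingers": 1},
  ],
)

```text
time_s: 8.85
tool_pos: [0.5771, 0.05, 0.2062]
tool_rot: [179.9, 0.0, 93.0]
force: [-0.3, 0.3, -4.3]
grip_width: 0.0097
grasp_force: 40.0
```

Run:
```python
from cell import sensors, vision
import cv2,numpy as np
o=sensors.get_obs();print(o["time_s"],o["tool_pos"],o["tool_rot"],o["force"],o["wrist_torque"])
a=[]
for n in("wrist","scene"):
    c=vision.read_camera(n);np.savez(n[0]+"4.npz",**c);a.append(c["image"][:,:,::-1])
im=np.zeros((520,800,3),np.uint8)
im[:360,:400]=cv2.resize(a[0][100:280,180:380],None,fx=2,fy=2,interpolation=cv2.INTER_CUBIC)
im[:520,400:]=cv2.resize(a[1][140:270,190:290],None,fx=4,fy=4,interpolation=cv2.INTER_CUBIC)
cv2.imwrite("pics/v4.png",im)
```

```text
8.85 [0.57705085 0.04997415 0.20616833] [1.79936603e+02 1.25990537e-02 9.30355672e+01] [-0.31845026  0.32093638 -4.32525858] [ 0.04297472 -0.08098243  0.03527718]
```

View pics/v4.png

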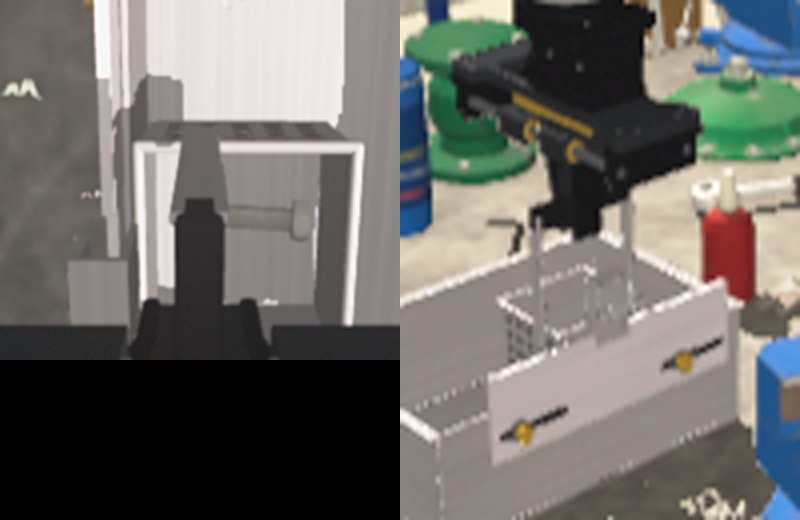

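Run:
```python
from h import *
W=load("w4.npz");g=W["image"].max(2)
for r in (150,180,205,220): print(r,225,g[r,225:256].tolist())
for r in (240,255): print(r,208,g[r,208:256].tolist())
print([(r,int(g[r,225])) for r in range(220,240)])
for u,v in((214.5,245),(244,245)): print("hook edge",ray(W,u,v,.1716)*1e3)
print("hook yedge",ray(W,225,230.5,.1716)*1e3)
for r in(110,150,180,205):
    for u in (228,240): print("rail",u,r,ray(W,u,r,.13)*1e3)
```

```text
150 225 [106, 104, 105, 125, 166, 184, 186, 183, 182, 176, 178, 211, 217, 218, 209, 182, 200, 234, 242, 231, 183, 158, 117, 93, 92, 92, 94, 94, 107, 136, 146]
180 225 [96, 98, 94, 96, 118, 161, 181, 180, 180, 180, 172, 142, 111, 106, 107, 107, 116, 138, 145, 129, 103, 135, 197, 234, 247, 249, 237, 183, 166, 170, 172]
205 225 [106, 108, 107, 107, 108, 126, 163, 178, 179, 177, 179, 186, 190, 157, 123, 106, 110, 127, 142, 140, 120, 106, 157, 218, 242, 248, 244, 227, 181, 167, 168]
220 225 [98, 98, 98, 98, 98, 98, 98, 103, 131, 176, 183, 182, 182, 177, 152, 115, 100, 99, 101, 102, 101, 97, 86, 123, 208, 247, 248, 232, 172, 162, 168]
240 208 [108, 108, 107, 106, 109, 114, 132, 141, 141, 141, 138, 137, 138, 138, 138, 138, 141, 142, 143, 143, 143, 142, 140, 139, 138, 139, 139, 141, 141, 141, 140, 141, 143, 143, 143, 130, 96, 84, 87, 83, 82, 129, 227, 252, 241, 199, 167, 165]
255 208 [97, 98, 95, 96, 99, 102, 113, 137, 141, 141, 139, 140, 139, 137, 137, 138, 140, 140, 140, 143, 143, 144, 142, 141, 139, 137, 138, 140, 140, 139, 140, 141, 141, 142, 143, 140, 120, 91, 83, 83, 86, 91, 91, 55, 36, 38, 38, 37]
[(220, 98), (221, 97), (222, 96), (223, 96), (224, 95), (225, 95), (226, 97), (227, 96), (228, 97), (229, 103), (230, 123), (231, 140), (232, 144), (233, 143), (234, 142), (235, 142), (236, 142), (237, 142), (238, 142), (239, 142)]
hook edge [539.55263407  51.24122366 171.6       ]
hook edge [556.0740814   52.10375531 171.6       ]
hook yedge [545.34521966  60.1550772  171.6       ]
rail 228 110 [540.54792665 123.92139907 130.        ]
rail 240 110 [547.92126423 124.30821336 130.        ]
rail 228 150 [540.85377156  99.49264358 130.        ]
rail 240 150 [548.45458483  99.89086049 130.        ]
rail 228 180 [541.09583222  80.15852851 130.        ]
rail 240 180 [548.87668139  80.56574751 130.        ]
rail 228 205 [541.30648493  63.33306121 130.        ]
rail 240 205 [549.24401027  63.74809807 130.        ]
```

Run:
```python
from h import *
W=load("w4.npz");g=W["image"].max(2)
for r in range(202,232,1): print(r,g[r,228:246].tolist())
for r in(205,208,211,214,217): print(r,ray(W,232,r,.13)*1e3)
```

```text
202 [100, 102, 130, 173, 180, 179, 176, 180, 191, 192, 130, 103, 104, 113, 133, 144, 138, 119]
203 [104, 104, 131, 172, 180, 179, 178, 179, 188, 189, 135, 108, 106, 113, 131, 143, 141, 121]
204 [104, 106, 128, 168, 178, 179, 177, 179, 188, 189, 145, 117, 107, 110, 130, 143, 141, 120]
205 [107, 108, 126, 163, 178, 179, 177, 179, 186, 190, 157, 123, 106, 110, 127, 142, 140, 120]
206 [108, 110, 125, 160, 177, 179, 178, 178, 180, 183, 164, 128, 107, 108, 125, 140, 142, 120]
207 [108, 109, 122, 149, 165, 174, 178, 178, 176, 174, 167, 131, 106, 109, 124, 141, 141, 122]
208 [108, 107, 111, 123, 139, 161, 179, 182, 180, 181, 170, 132, 107, 107, 123, 139, 141, 123]
209 [104, 105, 103, 107, 118, 149, 179, 183, 184, 184, 173, 137, 107, 106, 122, 141, 141, 125]
210 [104, 103, 102, 102, 110, 141, 178, 184, 185, 183, 175, 141, 109, 107, 121, 141, 141, 125]
211 [101, 102, 101, 102, 110, 142, 177, 184, 183, 181, 174, 142, 110, 106, 122, 139, 137, 117]
212 [98, 98, 101, 101, 109, 142, 178, 184, 182, 182, 174, 142, 109, 104, 119, 139, 136, 112]
213 [97, 98, 100, 100, 109, 141, 177, 184, 183, 183, 174,
[... 1185 characters left out ...]
 99, 100, 99, 98, 89]
227 [98, 101, 97, 97, 98, 117, 154, 177, 180, 179, 175, 148, 110, 98, 102, 102, 96, 87]
228 [98, 98, 99, 99, 97, 108, 132, 152, 154, 155, 148, 129, 103, 99, 102, 100, 93, 87]
229 [106, 106, 105, 105, 101, 103, 108, 113, 114, 115, 113, 110, 105, 105, 105, 101, 89, 86]
230 [124, 123, 121, 122, 119, 119, 118, 118, 119, 120, 120, 121, 122, 122, 123, 113, 91, 85]
231 [142, 140, 138, 137, 136, 136, 138, 137, 138, 137, 138, 139, 139, 141, 140, 127, 95, 83]
205 [543.95228669  63.47140474 130.        ]
208 [543.98454499  61.40702554 130.        ]
211 [544.01695993  59.3326219  130.        ]
214 [544.04953266  57.2481206  130.        ]
217 [544.08226433  55.15344775 130.        ]
```

The notch's +y edge is at y=61.5 and the hook's at 60.2, so they are aligned within about 1 mm in both x and y. I'll lower gently with small trims.

Emit:
drive_tool(
  moves=[
    {"x": -0.5, "y": -0.5, "z": 5, "rx": 0, "ry": 0, "rz": 0, "fingers": 1},
    {"x": -0.5, "y": -0.5, "z": 9, "rx": 0, "ry": 0, "rz": 0, "fingers": 1},
    {"x": -0.5, "y": -0.5, "z": 12, "rx": 0, "ry": 0, "rz": 0, "fingers": 1},
    {"x": -0.5, "y": -0.5, "z": 15, "rx": 0, "ry": 0, "rz": 0, "fingers": 1},
    {"x": -0.5, "y": -0.5, "z": 18, "rx": 0, "ry": 0, "rz": 0, "fingers": 1},
    {"x": -0.5, "y": -0.5, "z": 20, "rx": 0, "ry": 0, "rz": 0, "fingers": 1},
    {"x": -0.5, "y": -0.5, "z": 20, "rx": 0, "ry": 0, "rz": 0, "fingers": 1},
    {"x": -0.5, "y": -0.5, "z": 20, "rx": 0, "ry": 0, "rz": 0, "fingers": 1},
  ],
)

```text
time_s: 9.95
tool_pos: [0.5763, 0.0494, 0.1856]
tool_rot: [180.0, 0.0, 93.0]
force: [0.1, 0.1, -4.2]
grip_width: 0.0096
grasp_force: 40.0
```

Lip is below the rail top (hook z≈147) with no contact force. Next, down to just above the rail.

Emit:
drive_tool(
  moves=[
    {"x": 0, "y": 0, "z": 4, "rx": 0, "ry": 0, "rz": 0, "fingers": 1},
    {"x": 0, "y": 0, "z": 7, "rx": 0, "ry": 0, "rz": 0, "fingers": 1},
    {"x": 0, "y": 0, "z": 10, "rx": 0, "ry": 0, "rz": 0, "fingers": 1},
    {"x": 0, "y": 0, "z": 12, "rx": 0, "ry": 0, "rz": 0, "fingers": 1},
    {"x": 0, "y": 0, "z": 13, "rx": 0, "ry": 0, "rz": 0, "fingers": 1},
    {"x": 0, "y": 0, "z": 14, "rx": 0, "ry": 0, "rz": 0, "fingers": 1},
    {"x": 0, "y": 0, "z": 15, "rx": 0, "ry": 0, "rz": 0, "fingers": 1},
    {"x": 0, "y": 0, "z": 15, "rx": 0, "ry": 0, "rz": 0, "fingers": 1},
    {"x": 0, "y": 0, "z": 15, "rx": 0, "ry": 0, "rz": 0, "fingers": 1},
  ],
)

```text
time_s: 11.08
tool_pos: [0.5763, 0.0494, 0.1706]
tool_rot: [180.0, 0.0, 93.0]
force: [-0.7, -0.4, -5.0]
grip_width: 0.0098
grasp_force: 40.0
```

Emit:
drive_tool(
  moves=[
    {"x": 0, "y": 0, "z": 1, "rx": 0, "ry": 0, "rz": 0, "fingers": 1},
    {"x": 0, "y": 0, "z": 2, "rx": 0, "ry": 0, "rz": 0, "fingers": 1},
    {"x": 0, "y": 0, "z": 3, "rx": 0, "ry": 0, "rz": 0, "fingers": 1},
    {"x": 0, "y": 0, "z": 4, "rx": 0, "ry": 0, "rz": 0, "fingers": 1},
    {"x": 0, "y": 0, "z": 4, "rx": 0, "ry": 0, "rz": 0, "fingers": 1},
    {"x": 0, "y": 0, "z": 4, "rx": 0, "ry": 0, "rz": 0, "fingers": 1},
  ],
)

```text
time_s: 11.82
tool_pos: [0.5762, 0.0494, 0.1665]
tool_rot: [180.0, 0.0, 93.0]
force: [0.4, -0.8, -4.0]
grip_width: 0.0095
grasp_force: 40.0
```

Emit:
drive_tool(
  moves=[
    {"x": 0, "y": 0, "z": 1, "rx": 0, "ry": 0, "rz": 0, "fingers": 1},
    {"x": 0, "y": 0, "z": 2, "rx": 0, "ry": 0, "rz": 0, "fingers": 1},
    {"x": 0, "y": 0, "z": 3, "rx": 0, "ry": 0, "rz": 0, "fingers": 1},
    {"x": 0, "y": 0, "z": 4, "rx": 0, "ry": 0, "rz": 0, "fingers": 1},
    {"x": 0, "y": 0, "z": 4, "rx": 0, "ry": 0, "rz": 0, "fingers": 1},
    {"x": 0, "y": 0, "z": 4, "rx": 0, "ry": 0, "rz": 0, "fingers": 1},
  ],
)

```text
time_s: 12.58
tool_pos: [0.5762, 0.0494, 0.1625]
tool_rot: [180.0, 0.0, 93.0]
force: [0.5, -0.1, -4.7]
grip_width: 0.0095
grasp_force: 40.0
```

It's in the notch (hook z≈124) with no load. Next I feel for the seat.

Emit:
drive_tool(
  moves=[
    {"x": 0, "y": 0, "z": 1, "rx": 0, "ry": 0, "rz": 0, "fingers": 1},
    {"x": 0, "y": 0, "z": 2, "rx": 0, "ry": 0, "rz": 0, "fingers": 1},
    {"x": 0, "y": 0, "z": 3, "rx": 0, "ry": 0, "rz": 0, "fingers": 1},
    {"x": 0, "y": 0, "z": 4, "rx": 0, "ry": 0, "rz": 0, "fingers": 1},
    {"x": 0, "y": 0, "z": 4, "rx": 0, "ry": 0, "rz": 0, "fingers": 1},
    {"x": 0, "y": 0, "z": 4, "rx": 0, "ry": 0, "rz": 0, "fingers": 1},
  ],
)

```text
time_s: 13.32
tool_pos: [0.5762, 0.0494, 0.1586]
tool_rot: [180.0, 0.0, 93.0]
force: [-0.5, -0.2, -4.3]
grip_width: 0.0094
grasp_force: 40.0
```

Emit:
drive_tool(
  moves=[
    {"x": 0, "y": 0, "z": 0.5, "rx": 0, "ry": 0, "rz": 0, "fingers": 1},
    {"x": 0, "y": 0, "z": 1, "rx": 0, "ry": 0, "rz": 0, "fingers": 1},
    {"x": 0, "y": 0, "z": 1, "rx": 0, "ry": 0, "rz": 0, "fingers": 1},
    {"x": 0, "y": 0, "z": 1, "rx": 0, "ry": 0, "rz": 0, "fingers": 1},
  ],
)

```text
time_s: 13.82
tool_pos: [0.5762, 0.0494, 0.1575]
tool_rot: [-180.0, 0.0, 93.0]
force: [0.6, -0.5, -4.4]
grip_width: 0.0097
grasp_force: 40.0
```

Emit:
drive_tool(
  moves=[
    {"x": 0, "y": 0, "z": 0.5, "rx": 0, "ry": 0, "rz": 0, "fingers": 1},
    {"x": 0, "y": 0, "z": 1, "rx": 0, "ry": 0, "rz": 0, "fingers": 1},
    {"x": 0, "y": 0, "z": 1, "rx": 0, "ry": 0, "rz": 0, "fingers": 1},
    {"x": 0, "y": 0, "z": 1, "rx": 0, "ry": 0, "rz": 0, "fingers": 1},
  ],
)

```text
time_s: 14.32
tool_pos: [0.5762, 0.0494, 0.1565]
tool_rot: [180.0, 0.0, 93.0]
force: [0.3, -0.1, -3.7]
grip_width: 0.0096
grasp_force: 40.0
```

Emit:
drive_tool(
  moves=[
    {"x": 0, "y": 0, "z": 0.5, "rx": 0, "ry": 0, "rz": 0, "fingers": 1},
    {"x": 0, "y": 0, "z": 0.5, "rx": 0, "ry": 0, "rz": 0, "fingers": 1},
    {"x": 0, "y": 0, "z": 0.5, "rx": 0, "ry": 0, "rz": 0, "fingers": 1},
  ],
)

```text
time_s: 14.7
tool_pos: [0.5765, 0.0494, 0.1563]
tool_rot: [180.0, 0.0, 93.0]
force: [0.3, -0.3, -2.3]
grip_width: 0.0094
grasp_force: 40.0
```

The load is passing to the notch exactly at the expected seat height (118 mm). I'll go a touch more, then let go slowly with low grip force.

Emit:
drive_tool(
  moves=[
    {"x": 0, "y": 0, "z": 0.3, "rx": 0, "ry": 0, "rz": 0, "fingers": 1},
    {"x": 0, "y": 0, "z": 0.3, "rx": 0, "ry": 0, "rz": 0, "fingers": 1},
    {"x": 0, "y": 0, "z": 0.3, "rx": 0, "ry": 0, "rz": 0, "fingers": 1},
  ],
  force=10,
)

```text
time_s: 15.08
tool_pos: [0.5764, 0.0495, 0.156]
tool_rot: [180.0, 0.0, 93.0]
force: [0.3, -0.5, -0.2]
grip_width: 0.01
grasp_force: 10.0
```

Emit:
drive_tool(
  moves=[
    {"x": 0, "y": 0, "z": 0, "rx": 0, "ry": 0, "rz": 0, "fingers": 0.75},
    {"x": 0, "y": 0, "z": 0, "rx": 0, "ry": 0, "rz": 0, "fingers": 0.65},
    {"x": 0, "y": 0, "z": 0, "rx": 0, "ry": 0, "rz": 0, "fingers": 0.5},
    {"x": 0, "y": 0, "z": 0, "rx": 0, "ry": 0, "rz": 0, "fingers": 0.3},
    {"x": 0, "y": 0, "z": 0, "rx": 0, "ry": 0, "rz": 0, "fingers": 0},
    {"x": 0, "y": 0, "z": 0, "rx": 0, "ry": 0, "rz": 0, "fingers": 0},
    {"x": 0, "y": 0, "z": 0, "rx": 0, "ry": 0, "rz": 0, "fingers": 0},
    {"x": 0, "y": 0, "z": 0, "rx": 0, "ry": 0, "rz": 0, "fingers": 0},
  ],
)

```text
time_s: 16.08
tool_pos: [0.5762, 0.0493, 0.1557]
tool_rot: [-180.0, 0.0, 93.0]
force: [-0.7, 0.4, 0.6]
grip_width: 0.0434
grasp_force: 0.0
```

Emit:
drive_tool(
  moves=[
    {"x": 0, "y": 0, "z": -15, "rx": 0, "ry": 0, "rz": 0, "fingers": 0},
    {"x": 0, "y": 0, "z": -40, "rx": 0, "ry": 0, "rz": 0, "fingers": 0},
    {"x": 0, "y": 0, "z": -80, "rx": 0, "ry": 0, "rz": 0, "fingers": 0},
    {"x": 0, "y": 0, "z": -120, "rx": 0, "ry": 0, "rz": 0, "fingers": 0},
    {"x": 0, "y": 0, "z": -150, "rx": 0, "ry": 0, "rz": 0, "fingers": 0},
    {"x": 0, "y": 0, "z": -150, "rx": 0, "ry": 0, "rz": 0, "fingers": 0},
    {"x": 0, "y": 0, "z": -150, "rx": 0, "ry": 0, "rz": 0, "fingers": 0},
    {"x": 0, "y": 0, "z": -150, "rx": 0, "ry": 0, "rz": 0, "fingers": 0},
  ],
)

```text
time_s: 17.08
tool_pos: [0.5757, 0.0492, 0.3046]
tool_rot: [-179.9, 0.0, 93.0]
force: [0.0, -0.3, -0.8]
grip_width: 0.0436
grasp_force: 0.0
```

Run:
```python
from cell import sensors, vision
import cv2,numpy as np
o=sensors.get_obs();print(o["time_s"],o["tool_pos"],o["force"])
a=[]
for n in("wrist","scene"):
    c=vision.read_camera(n);np.savez(n[0]+"5.npz",**c);a.append(c["image"][:,:,::-1])
im=np.zeros((520,800,3),np.uint8)
im[:360,:400]=cv2.resize(a[0][100:280,180:380],None,fx=2,fy=2,interpolation=cv2.INTER_CUBIC)
im[:520,400:]=cv2.resize(a[1][140:270,190:290],None,fx=4,fy=4,interpolation=cv2.INTER_CUBIC)
cv2.imwrite("pics/v5.png",im)
```

```text
17.075 [0.57565815 0.04919532 0.30464625] [ 0.01956437 -0.31111327 -0.77139485]
```

View pics/v5.png

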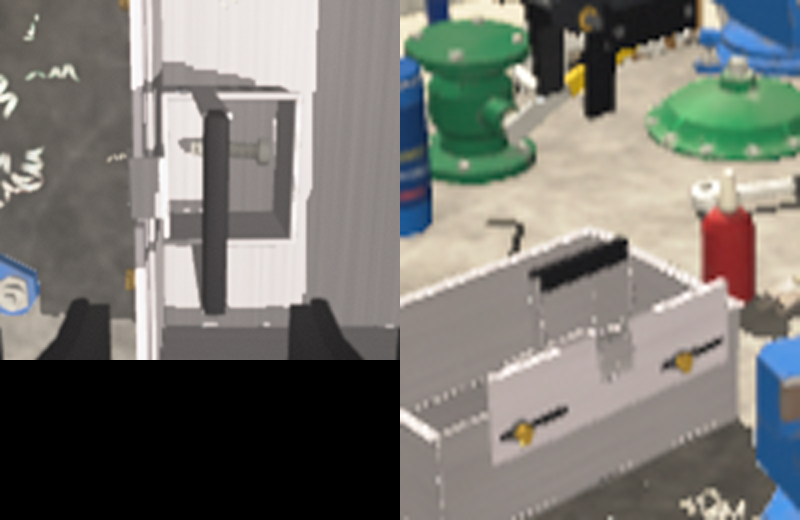

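The basket hangs with the hook at (145,188) in the rail's notch (lip at (615,355) in the scene inset), and the bolt is in it at (235,150). The gripper is clear. I'll check the tilt from the bar's position.

Run:
```python
from h import *
W=load("w5.npz");g=W["image"].max(2)
pts=[]
for r in (165,180,195,225,240):
    xs=np.nonzero(g[r,275:300]<75)[0]+275; pts.append(ray(W,xs.mean(),r,.178)*1e3); print(r,xs.min(),xs.max(),pts[-1])
```

```text
165 283 286 [576.55959408  83.28863795 178.        ]
180 282 288 [577.62735448  71.41243499 178.        ]
195 282 287 [577.92063766  59.20930643 178.        ]
225 281 291 [580.4960523   34.00896165 178.        ]
240 281 291 [581.33383583  20.91267591 178.        ]
```

The bar shifted about 3 mm, so tilt is about 0.05 rad, and yaw is about 1° off square. Both are within limits, so I'm handing in.

```bash
python3 -c "
from cell import workorder
print(workorder.sign_off())"
```

```text
the job is handed in; nothing more can be done
None
```

The job is handed in, with no verdict returned: the basket hangs inside the tank, hook seated in the rail's notch at about 118 mm, bolt still in it, the gripper clear, and no pressing against the tank felt beyond the basket's own weight.

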